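# Load a reagent vial into the analyser's carousel

### The arm

A 6-joint arm with a two-finger parallel gripper is mounted at the origin on the work surface. World frame = base frame: x ahead of the robot, y to its left, z up, the work surface at z = 0. Lengths are in m, angles in rad, forces in N, time in s.
With the tool pointing down it reaches from about 0.425 to 0.95 m from the base axis. Payload 3.5 kg.
Tool frame: the origin (TCP) lies at the very end of the fingers, on their centre line; the grasp point (between the pads) lies 19 mm behind it; z points along the fingers, y is the line along which they close (so a half turn about z gives the same grasp; the last joint's range is limited). The gripper opens to 85 mm and grips with 20 to 120 N. Pads are 22 mm wide; open, the fingers measure 114 mm over their backs; the gripper's body (76 mm by 85 mm) begins 54 mm behind the grasp point. The pads swing forward as they close: fully open they stand 13 mm farther back than shut.
Start: joints at [1.013, 0.286, 1.577, -0, 1.279, -0.15], TCP at [0.268, 0.62, 0.231] pointing down, gripper open.
Joint ranges: [-2.77, 2.77], [-0.9, 2.22], [0.21, 2.48], [-1.53, 4.67], [0.24, 2.81], [-2.84, 2.84]. Speed limits (rad/s): [2.79, 2.79, 3.14, 3.14, 3.14, 3.14].

### API

Orientations are given as [roll, pitch, yaw] about the fixed x, y, z axes, in that order (R = Rz(yaw) Ry(pitch) Rx(roll)).
In Python, from workcell import env, telemetry, viewer gives the robot as it stands. Calls block until the motion is done:
- env.move_to(position, orientation): joint-space move of the TCP to a pose.
- env.move_l(position, orientation=None, max_speed=0.15, guard=None): straight line of the TCP; orientation=None keeps the orientation; max_speed is the mean speed in m/s. With guard (N) it stops when the force on the tool has changed by that much, and returns True; else False.
- env.goto_joints(angles): joint-space move.
- env.grip(opening, f_grip=None): finger opening in m; f_grip is the grip in N (None keeps the last); returns when the fingers have stopped.
- env.dwell(seconds).
- env.inverse_kinematics(position, orientation): joint angles nearest the present ones, or None.
- telemetry.read_state(): the state.
- viewer.read_camera(name): name is "scene" or "side" or "wrist"; returns (picture, depth): 384x512x3 uint8, red, green, blue; 384x512 float32, m along the optical axis (not along the pixel's ray), 0 where there is no reading.
- viewer.get_calibration(name): a dict with "camera_matrix" (3x3 intrinsics, pixels), "extrinsics" (4x4, takes a point from camera to world coordinates). Camera axes: x right, y down, z forward; pixel columns grow to the right and rows downward; lengths in m; the calibration is good to about 2 mm. A picture is of the moment at which its call begins: read the wrist's pose just before it. get_calibration takes no time and is no camera call; for the wrist camera it gives the pose at the moment of the call.
A pose or a line that the arm cannot do raises env.IKError and nothing moves.
- env.finish_job(): hands the job in; it is judged then, once.
The state is a dict: "time_s": time; "joint_pos": joint angles; "joint_velocities": joint speeds; "effort": joint torques, N m; "tcp_pos": TCP position; "orientation": TCP orientation; "wrist_force": force on the tool from outside, world axes, zero at the start; "moment": the same for the moment, N m; "finger_gap": finger opening in m; "grip_force": force on a finger pad.
Only numpy, scipy, OpenCV 4.12 (cv2) and the standard library are available. Lean on these libraries where they do the work, as an engineer would, in place of code of your own. Each camera call takes 0.05 s, during which the arm holds its last target. There are 200 camera calls.

### The job

Turn the reagent carousel, click by click, until its empty orange holder stands clicked in at the open load slot on the front of the station. Then take the orange-capped vial from the sloping rack and stand it in the orange holder, upright with its taper fully home; lower it in rather than dropping it, leave the carousel clicked in at the load slot, and leave the green and yellow vials in the rack and the bottle, jar and pen on the bench where they are.

Things in the scene. Friction and masses are not known exactly. Their poses are not given: they have to be found in the camera images.
- carousel (a joint): angle of the carousel, a grey disc (diameter 236 mm) with eight tapered holders on a circle of radius 88 mm; counter-clockwise from above is positive, no end stops. It clicks in at every multiple of 0.785 rad (45 degrees); about 0.2 N m takes it over a click, and past half way it pulls itself into the next. At 0 or a whole turn the orange holder is at the load slot; it starts 1 to 7 clicks off
- knob_grip (a point): grip point on the carousel's black hub knob, a bar 56 mm long, 14 wide and 34 high that turns with it. The point is on the turning axis, 12 mm below the bar's top and 22 mm above the round boss (diameter 40 mm) under the bar; y runs along the bar, z up. The bar stands 10 to 44 mm above the top of the clear cover
- orange_pocket (a point): point on the axis of the empty orange holder of the carousel where the centre of a vial's foot lies when the vial is fully home; turns with the carousel, z up. The holder is upright, its rim 36 mm above this point and 44 mm wide, its bore fits the vial's taper. Other holders, 67 mm away, hold white vials with blue or grey caps that stay; a green one is empty
- load_point (a point): fixed point of the station where orange_pocket lies when the orange holder is clicked in at the load slot; x points from here to the turning axis, 88 mm away, z up
- station: white deck plate 290 mm square, fixed, the carousel in its middle, a flat clear cover on four posts over it (top 110 mm above the bench). The cover is open in a slot 128 mm wide from the front edge (its -x side, facing the robot) to 37 mm past the turning axis, leaving free the knob and the holder in front, at the load slot. Origin: centre of its underside
- rack: white fixed rack 226 mm wide (along its y), 57 deep, 53 high, with three grey tapered holders 72 mm apart along y on a face that slopes 30 degrees, so that the vials' tops lean to the rack's -x side, towards the robot. Origin: centre of its underside
- vial_orange: white reagent vial with an orange screw cap, 50 to 100 g, leaning in any of the rack's holders; it lifts out along its axis. Origin: centre of its foot; z runs up its axis. Along z: taper from diameter 20 mm at 0 to 35 at 36 mm, flange of diameter 42 from 37 to 41, neck of 30, cap of diameter 32 from 48 to 72 mm (the top). Seated, its flange is about 1 mm over the rim
- vial_green: vial of the same shape with a green cap, in another holder of the rack; stays
- vial_yellow: vial of the same shape with a yellow cap, in another holder of the rack; stays
- amber_bottle: amber bottle with a white cap, diameter 60 mm, height 105 mm, standing on the bench; origin at the centre of its foot; stays
- wash_jar: white jar with a blue cap, diameter 52 mm, height 70 mm, standing on the bench; origin at the centre of its foot; stays
- marker_pen: marker pen lying on the bench, 134 mm long, 12 mm thick, white with a blue cap; origin under its middle, x along it; stays
Things that resemble listed ones, but are neither listed nor needed, are in the scene too. What is shaped like the vial_orange but pink or purple is not meant.

How it is judged:
By the outcome, as a careful person would: the job done as asked, in the order asked, and still so for the second after the job is handed in, with the robot touching nothing.
It also fails if it takes over 67 s, if anything falls off the work surface, if the arm or the gripper's body presses on something with over 40 N, if the wrist force passes 120 N, or if a joint passes its speed limit or range.

## Working session

There is one attempt and no reset: what is moved stays moved. The work goes in short steps, each a Python script; the robot and the scene stay as the last script left them, time stands still between calls to the robot, and variables do not carry over. Pictures are saved under pics/ and viewed, at most 10 in all, crops included, and the job is handed in when it is done.

```bash
ls; mkdir -p pics; python3 - <<'E'
from workcell import env, telemetry, viewer
import numpy as np, cv2
ims=[]
for n in ("scene","side"):
    p,d=viewer.read_camera(n); c=viewer.get_calibration(n)
    np.savez(f"{n}0.npz",p=p,d=d,K=c["camera_matrix"],T=c["extrinsics"])
    cv2.imwrite(f"pics/{n}0.png",cv2.resize(p[:,:,::-1],(768,576),interpolation=cv2.INTER_CUBIC))
    print(n,np.round(c["camera_matrix"],1).tolist(),np.round(c["extrinsics"],3).tolist(),(d>0).mean())
print(telemetry.read_state())
E
```

```text
pics
scene [[402.1, 0.0, 256.8], [0.0, 402.1, 184.5], [0.0, 0.0, 1.0]] [[0.489, 0.675, -0.553, 1.226], [0.872, -0.364, 0.327, -0.389], [0.02, -0.642, -0.766, 1.067], [0.0, 0.0, 0.0, 1.0]] 0.9959869384765625
side [[444.6, 0.0, 262.6], [0.0, 444.6, 194.2], [0.0, 0.0, 1.0]] [[0.999, -0.029, 0.045, 0.491], [-0.053, -0.685, 0.727, -0.881], [0.009, -0.728, -0.685, 0.923], [0.0, 0.0, 0.0, 1.0]] 0.9957834879557291
{'time_s': 0.1, 'joint_pos': array([ 1.01298901e+00,  2.87097059e-01,  1.57805166e+00,  1.21422733e-05,
        1.27863825e+00, -1.50020131e-01]), 'joint_velocities': array([ 3.35394290e-04, -1.12428265e-03, -1.97306165e-03,  2.83494497e-05,
       -1.01161758e-03, -1.06839778e-03]), 'effort': array([ 7.08083317e-04, -4.07293653e+01, -2.93699419e+01, -1.51366107e-04,
        3.37078956e-03, -5.65434579e-07]), 'tcp_pos': array([0.26734615, 0.61913341, 0.23006079]), 'orientation': array([-3.13942472e+00, -3.39448103e-04,  2.73380159e+00]), 'wrist_force': array([-0.06824253, -0.22653739,  0.4528989 ]), 'moment': array([-0.03012426,  0.0638128 , -0.02450705]), 'grip_force': 0.0, 'finger_gap': 0.08575008172853635}
```

View pics/scene0.png

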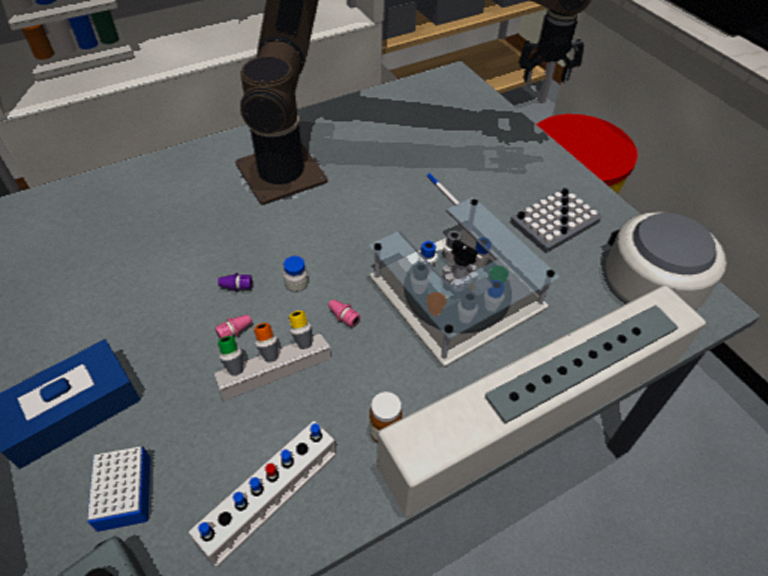

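View pics/side0.png

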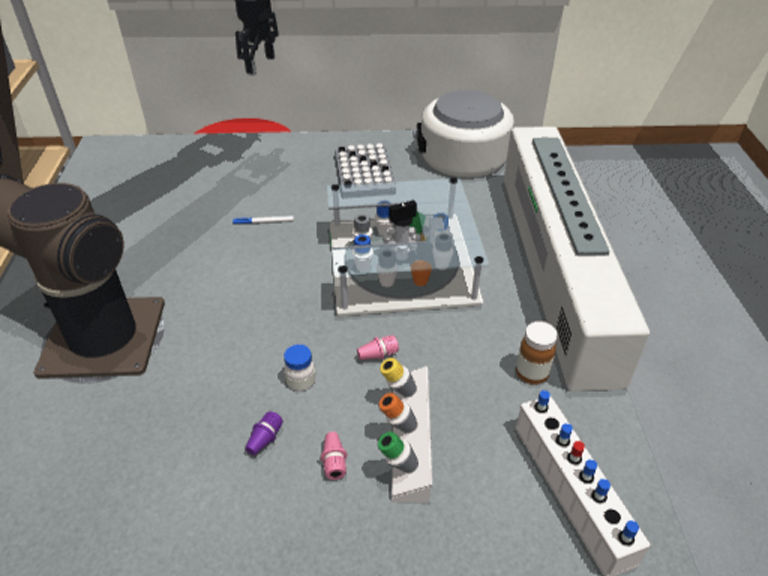

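Scene view (768 px scale): candidates for the orange vial are the orange cap in the rack's middle holder (265,335), the red-capped tube in the white strip (271,469), pink vials lying at (235,327) and (343,312), and purple (235,282). The description picks (265,335), with green at (228,345) and yellow at (298,320). The empty orange holder is at (437,303), towards the back of the station, and the knob at (463,252). Side view: orange cap (392,406), orange holder (421,271), knob (402,213).

```bash
cat > h.py <<'E'
import numpy as np, cv2
def load(n):
    f=np.load(n); return f["p"],f["d"],f["K"],f["T"]
def ray(K,T,u,v):
    return T[:3,3], T[:3,:3]@np.array([(u-K[0,2])/K[0,0],(v-K[1,2])/K[1,1],1.])
def onz(K,T,u,v,z):
    o,r=ray(K,T,u,v); return o+r*(z-o[2])/r[2]
def cloud(d,K,T):
    v,u=np.mgrid[:d.shape[0],:d.shape[1]]
    c=np.stack([(u-K[0,2])/K[0,0]*d,(v-K[1,2])/K[1,1]*d,d],-1)
    return c@T[:3,:3].T+T[:3,3]
def tri(rays):
    A=np.zeros((3,3));b=np.zeros(3)
    for o,r in rays:
        r=r/np.linalg.norm(r);P=np.eye(3)-np.outer(r,r);A+=P;b+=P@o
    return np.linalg.solve(A,b)
E
python3 - <<'E'
from h import *
np.set_printoptions(precision=4,suppress=True)
S=load("scene0.npz");D=load("side0.npz")
print("posts scene");P=[]
for u,v in [(377,247),(449,328),(551,274),(474,203)]:
    q=onz(S[2],S[3],u/1.5,v/1.5,.112);P.append(q);print(q)
print("mean",np.mean(P,0))
print("posts side");P=[]
for u,v in [(335,188),(343,270),(479,260),(453,181)]:
    q=onz(D[2],D[3],u/1.5,v/1.5,.112);P.append(q);print(q)
print("mean",np.mean(P,0))
# deck corners (z ~?) 
for nm,C,px in (("scene",S,[(443,361),(550,305),(372,282)]),("side",D,[(336,313),(481,303)])):
    print("deck",nm,[onz(C[2],C[3],u/1.5,v/1.5,.012) for u,v in px])
for nm,C in (("scene",S),("side",D)):
    p,d,K,T=C; X=cloud(d,K,T); hsv=cv2.cvtColor(p,cv2.COLOR_RGB2HSV)
    ws=(X[...,0]>.3)&(X[...,0]<1)&(abs(X[...,1])<.6)&(X[...,2]<.2)&(X[...,2]>-.05)
    for c,lo,hi in (("orange",5,14),("yellow",20,30),("green",45,85)):
        m=((hsv[...,0]>=lo)&(hsv[...,0]<=hi)&(hsv[...,1]>150)&(hsv[...,2]>50)&ws).astype(np.uint8)
        n,L,st,ce=cv2.connectedComponentsWithStats(m)
        for i in range(1,n):
            if st[i,4]>25: print(nm,c,ce[i],st[i,4],"xyz med",np.median(X[L==i],0),"zmax",X[L==i][:,2].max())
    for nm2,(u,v) in {"knob":((463,252) if nm=="scene" else (402,213)),"holder":((437,303) if nm=="scene" else (421,271))}.items():
        print(nm,nm2,X[int(v/1.5),int(u/1.5)])
E
```

```text
posts scene
[0.4557 0.0451 0.112 ]
[0.7086 0.065  0.112 ]
[0.6952 0.3284 0.112 ]
[0.4406 0.3094 0.112 ]
mean [0.575 0.187 0.112]
posts side
[0.436  0.3047 0.112 ]
[0.4537 0.0407 0.112 ]
[0.7078 0.0584 0.112 ]
[0.6898 0.3213 0.112 ]
mean [0.5718 0.1813 0.112 ]
deck scene [array([0.7177, 0.0564, 0.012 ]), array([0.7093, 0.3435, 0.012 ]), array([0.4643, 0.0285, 0.012 ])]
deck side [array([0.436 , 0.0297, 0.012 ]), array([0.7196, 0.0451, 0.012 ])]
scene orange [175.1759 220.8611] 108 xyz med [ 0.5362 -0.2512  0.0978] zmax 0.10666927740610355
scene orange [251.8621 281.3793] 58 xyz med [ 0.8027 -0.1448  0.0786] zmax 0.0840554758107459
scene yellow [198.4299 212.729 ] 107 xyz med [ 0.5403 -0.1801  0.0968] zmax 0.10765510358422725
scene green [151.4314 229.9804] 102 xyz med [ 0.5328 -0.3225  0.0977] zmax 0.10821059158609192
scene knob [0.5748 0.1815 0.1402]
scene holder [0.6445 0.0773 0.1103]
side orange [280.3085 184.2872] 94 xyz med [0.6022 0.0891 0.0443] zmax 0.10563329624896911
side orange [358.     235.4204] 157 xyz med [ 0.7798 -0.1458  0.075 ] zmax 0.08557432510379648
side orange [353.5 252.8] 30 xyz med [ 0.777  -0.1481  0.0095] zmax 0.01357825851818617
side orange [260.7952 269.9578] 166 xyz med [ 0.5281 -0.2593  0.0965] zmax 0.10837360174294242
side yellow [261.2279 246.4853] 136 xyz med [ 0.5336 -0.1887  0.0958] zmax 0.10748711126643662
side green [277.5484 149.129 ] 31 xyz med [0.6081 0.2545 0.0434] zmax 0.0608444208013581
side green [261.6897 297.5948] 116 xyz med [ 0.5265 -0.3336  0.0967] zmax 0.10601585900383648
side knob [0.5705 0.1808 0.1342]
side holder [0.5955 0.0387 0.1085]
```

```bash
python3 - <<'E'
from h import *
from workcell import env, telemetry, viewer
np.set_printoptions(precision=4,suppress=True)
S=load("scene0.npz");print("holder ray",onz(S[2],S[3],437/1.5,303/1.5,.055))
c=viewer.get_calibration("wrist");s=telemetry.read_state()
from scipy.spatial.transform import Rotation as R
Rt=R.from_euler('xyz',s["orientation"]).as_matrix()
print("cam in tool",Rt.T@(c["extrinsics"][:3,3]-s["tcp_pos"]),(Rt.T@c["extrinsics"][:3,:3]).tolist(),c["camera_matrix"])
# want camera above the station: tool yaw so camera offset is toward -? ; put camera centre over (0.573,0.184)
yaw=np.pi/2+0.075
Rd=R.from_euler('xyz',[np.pi,0,yaw]).as_matrix()
off=Rd@(Rt.T@(c["extrinsics"][:3,3]-s["tcp_pos"])); print("off",off)
p=np.array([0.573,0.184,0])-off; p[2]=0.34
print(p)
env.move_to(p,[np.pi,0,yaw]); env.dwell(.2)
c=viewer.get_calibration("wrist");q,d=viewer.read_camera("wrist")
np.savez("w1.npz",p=q,d=d,K=c["camera_matrix"],T=c["extrinsics"])
cv2.imwrite("pics/w1.png",cv2.resize(q[:,:,::-1],(768,576),interpolation=cv2.INTER_CUBIC))
print(c["extrinsics"],telemetry.read_state()["time_s"],telemetry.read_state()["joint_pos"])
E
```

```text
holder ray [0.6114 0.1051 0.055 ]
cam in tool [ 0.0738 -0.0005 -0.1419] [[-0.0005108966791477088, -0.9578240827747767, -0.287354772783119], [0.9999998418680012, -0.0005568919811850401, 7.832809772584184e-05], [-0.00023505010707796514, -0.28735468732556974, 0.9578242158264053]] [[307.0854   0.     253.563 ]
 [  0.     307.0854 193.062 ]
 [  0.       0.       1.    ]]
off [-0.006   0.0735  0.1419]
[0.579  0.1105 0.34  ]
[[ 0.9971  0.0724  0.0215  0.5726]
 [ 0.0756 -0.9552 -0.2863  0.1839]
 [-0.0002  0.2871 -0.9579  0.4817]
 [ 0.      0.      0.      1.    ]] 2.525 [ 0.0175  0.0354  1.664   0.0001  1.4424 -0.0585]
```

View pics/w1.png

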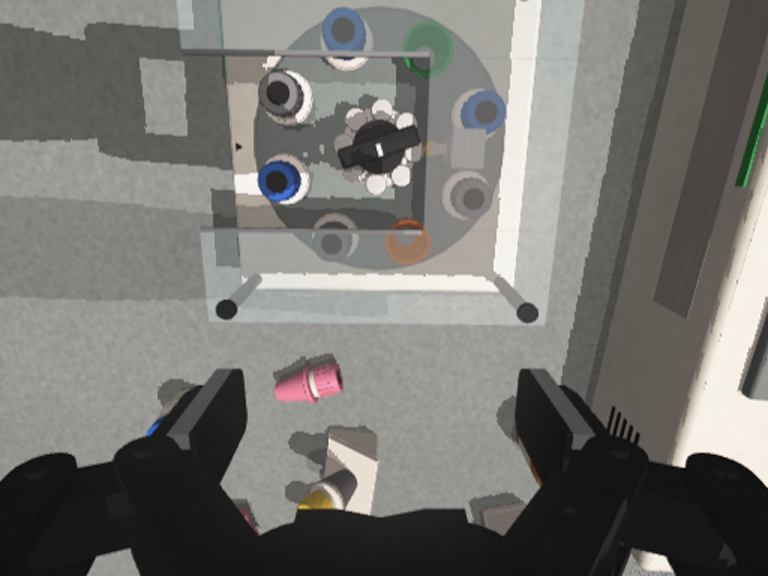

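The wrist view (768 px scale) shows the slot opening left, towards the robot. The knob is at (379,148) with its bar tilted, the load marker triangle at (238,147), the orange holder at (407,242), the green holder at (428,47), and white vials at (281,93), (279,181), (333,237), (466,194), (483,110) and (345,32).

```bash
python3 - <<'E'
from h import *
np.set_printoptions(precision=4,suppress=True)
p,d,K,T=load("w1.npz"); X=cloud(d,K,T)
f=lambda u,v,z:onz(K,T,u/1.5,v/1.5,z)
for u,v in [(379,148),(407,150),(350,155)]: print("knob depth",X[int(v/1.5),int(u/1.5)])
for u,v in [(281,93),(277,181),(275,215),(300,160),(200,250)]: print("d",(u,v),X[int(v/1.5),int(u/1.5)])
c=f(379,148,.154);print("knob",c)
e1=f(418,136,.154);e2=f(341,160,.154);print("bar",e1,e2,np.linalg.norm(e1-e2),np.degrees(np.arctan2(*(e1-e2)[1::-1])))
print("marker",f(238,147,.012))
for n,u,v,z in [("orange",407,241,.05),("green",428,48,.05),("g1",278,93,.1),("b1",274,181,.1)]:
    q=f(u,v,z)-c;print(n,f(u,v,z),np.hypot(*q[:2]),np.degrees(np.arctan2(q[1],q[0])))
# dark posts
print("posts",f(227,309,.112),f(528,313,.112))
# disc ellipse extremes
print("disc l/r",f(254,140,.03),f(504,140,.03),f(378,7,.03),f(378,270,.03))
E
```

```text
knob depth [0.5707 0.1867 0.1526]
knob depth [0.5946 0.1868 0.0732]
knob depth [0.5516 0.1804 0.153 ]
d (281, 93) [0.4921 0.2214 0.0958]
d (277, 181) [0.4892 0.1553 0.0955]
d (275, 215) [0.4706 0.1151 0.0145]
d (300, 160) [0.496  0.1712 0.0213]
d (200, 250) [ 0.3877  0.0701 -0.0013]
knob [0.5715 0.1861 0.154 ]
bar [0.5971 0.1959 0.154 ] [0.5461 0.1763 0.154 ] 0.05464658182961469 20.922241309945395
marker [0.4339 0.1777 0.012 ]
orange [0.6039 0.1048 0.05  ] 0.0875760172563802 -68.27631293049835
green [0.6064 0.2706 0.05  ] 0.09135928949824042 67.5387314929579
g1 [0.491  0.2209 0.1   ] 0.08762028227459519 156.65293077952376
b1 [0.4886 0.1547 0.1   ] 0.08865112772394787 -159.21449738077078
posts [0.4525 0.0464 0.112 ] [0.7077 0.0622 0.112 ]
disc l/r [0.4542 0.1853 0.03  ] [0.6868 0.2029 0.03  ] [0.5615 0.3031 0.03  ] [0.5788 0.0694 0.03  ]
```

```bash
python3 - <<'E'
from h import *
from workcell import env, telemetry, viewer
np.set_printoptions(precision=3,suppress=True)
k=np.array([.572,.186,0]); yaw=np.radians(201); st=telemetry.read_state
env.grip(.042,50)
env.move_to(k+[0,0,.19],[np.pi,0,yaw])
print("guard",env.move_l(k+[0,0,.1245],max_speed=.08,guard=8))
env.grip(0.0,50); s=st(); print(s["finger_gap"],s["grip_force"],s["tcp_pos"],s["wrist_force"],s["moment"])
for a in (18,36,54,72,90,108):
    env.move_l(k+[0,0,.1245],[np.pi,0,yaw-np.radians(a)],max_speed=.1)
    s=st();print(a,s["time_s"],s["tcp_pos"],s["orientation"][2],s["wrist_force"],s["moment"],s["finger_gap"])
env.grip(.042); env.move_l(k+[0,0,.2],max_speed=.2)
yaw=np.pi/2+0.07
env.move_to([.579,.1105,.34],[np.pi,0,yaw]); env.dwell(.2)
c=viewer.get_calibration("wrist");q,d=viewer.read_camera("wrist")
np.savez("w2.npz",p=q,d=d,K=c["camera_matrix"],T=c["extrinsics"])
cv2.imwrite("pics/w2.png",cv2.resize(q[:,:,::-1],(768,576),interpolation=cv2.INTER_CUBIC))
print(st()["time_s"])
E
```

```text
guard False
0.01323771686479881 51.103774309158325 [0.572 0.188 0.126] [-2.148  4.115  2.177] [ 0.527  0.221 -0.052]
18 6.35 [0.572 0.187 0.126] -3.087295258678698 [-2.235  4.401  2.497] [0.536 0.309 0.044] 0.013366093729461853
36 6.8167 [0.572 0.187 0.126] 2.8830065772710896 [-2.429  5.513  3.874] [ 0.627  0.391 -0.009] 0.013286257804533748
54 7.2833 [0.572 0.187 0.126] 2.567305023875426 [-2.381  4.867  4.335] [ 0.485  0.512 -0.295] 0.013462045468553925
72 7.75 [0.572 0.187 0.126] 2.2560596516888003 [-3.629  3.653  5.887] [0.453 0.55  0.038] 0.012999309288701287
90 8.2167 [0.572 0.187 0.126] 1.9413147339453523 [-4.563  3.987  6.631] [ 0.496  0.643 -0.05 ] 0.013015430869203424
108 8.6833 [0.571 0.187 0.126] 1.627671537703736 [-5.228  3.046  5.952] [0.402 0.682 0.007] 0.013292026879979118
10.5333
```

View pics/w2.png

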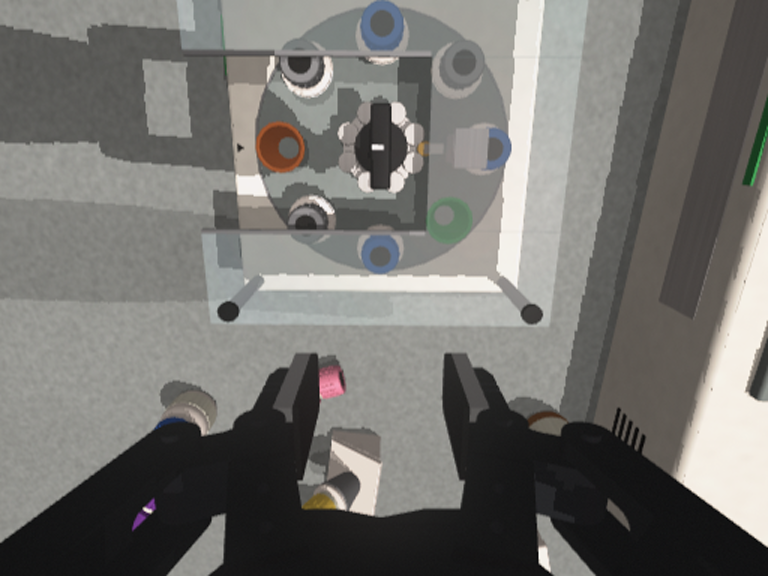

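View then.

Wrist view: the orange holder now stands at the load slot (281,147), in line with the marker (240,147), and the bar lies square across. Next I measure the holder and take the close look at the orange vial.

```bash
python3 - <<'E'
from h import *
from workcell import env, telemetry, viewer
np.set_printoptions(precision=4,suppress=True)
p,d,K,T=load("w2.npz")
f=lambda u,v,z:onz(K,T,u/1.5,v/1.5,z)
c=f(378,147,.154)
e1=f(380,104,.154);e2=f(381,189,.154);print("knob",c,(e1+e2)/2,"bar",np.degrees(np.arctan2(*(e1-e2)[1::-1])),np.linalg.norm(e1-e2))
hsv=cv2.cvtColor(p,cv2.COLOR_RGB2HSV)
m=((hsv[...,0]>=3)&(hsv[...,0]<=16)&(hsv[...,1]>140)&(hsv[...,2]>60)).astype(np.uint8); m[:, 250:]=0; m[:80]=0;m[125:]=0;m[:,:160]=0
ct=max(cv2.findContours(m,cv2.RETR_EXTERNAL,cv2.CHAIN_APPROX_NONE)[0],key=cv2.contourArea)
x,y,w,h=cv2.boundingRect(ct);el=cv2.fitEllipse(cv2.convexHull(ct));print("box",x,y,w,h,el)
X=cloud(d,K,T);print("rim z",np.percentile(X[m>0][:,2],[50,90,99]))
for z in (.058,.060,.062):
    q=onz(K,T,*el[0],z);print(z,q,np.hypot(*(q-c)[:2]),np.degrees(np.arctan2(*(q-c)[1::-1])), "width",w/K[0,0]*np.linalg.norm(q-T[:3,3]))
ax=np.array([-.5,0,.8660]);from scipy.spatial.transform import Rotation as R
ax=R.from_euler('z',-.05).apply(ax); top=np.array([.527,-.254,.100])
P=top+ax*.105
for o in ([np.pi,-np.pi/6,-.05],[np.pi,np.pi/6,np.pi-.05]):
    print(env.inverse_kinematics(P,o),env.inverse_kinematics(top-ax*.028,o))
for yw in (.07,np.pi+.07): print(env.inverse_kinematics([.484,.18,.07],[np.pi,0,yw]))
E
```

```text
knob [0.5693 0.1868 0.154 ] [0.5711 0.1866 0.154 ] bar 94.75414080424703 0.05466651084750171
box 171 81 32 34 ((186.33920288085938, 97.49622344970703), (31.565723419189453, 33.90797424316406), 144.5430145263672)
rim z [0.0543 0.0606 0.0618]
0.058 [0.4825 0.1822 0.058 ] 0.0869587904965743 -176.97056059491888 width 0.044825290772017766
0.06 [0.4829 0.1822 0.06  ] 0.08652927955355373 -176.96112705509486 width 0.04461212270952864
0.062 [0.4834 0.1822 0.062 ] 0.0860997709796076 -176.95159939661286 width 0.04439895464703953
[-0.8493 -0.2083  2.2278  0.5179  0.8096  0.4689] [-0.7475  0.1206  2.1593  0.6672  0.5457  0.3504]
[-0.8493 -0.2083  2.2278  0.5179  0.8096 -2.6727] [-0.7475  0.1206  2.1593  0.6672  0.5457 -2.7912]
[ 0.1594  0.1374  2.0766 -0.      0.9276  1.6602]
[ 0.1594  0.1374  2.0766  0.      0.9276 -1.4814]
```

```bash
python3 - <<'E'
from h import *
from workcell import env, telemetry, viewer
from scipy.spatial.transform import Rotation as R
np.set_printoptions(precision=4,suppress=True)
D=load("side0.npz");print("jar",onz(D[2],D[3],298/1.5,355/1.5,.07))
ax=R.from_euler('z',-.05).apply([-.5,0,.8660]); top=np.array([.527,-.254,.100])
env.grip(.052)
env.move_to(top+ax*.12,[np.pi,-np.pi/6,-.05]); env.dwell(.2)
c=viewer.get_calibration("wrist");q,d=viewer.read_camera("wrist")
np.savez("w3.npz",p=q,d=d,K=c["camera_matrix"],T=c["extrinsics"])
cv2.imwrite("pics/w3.png",cv2.resize(q[:,:,::-1],(768,576),interpolation=cv2.INTER_CUBIC))
s=telemetry.read_state();print(s["time_s"],s["tcp_pos"],s["orientation"])
E
```

```text
jar [ 0.3763 -0.1259  0.07  ]
12.5417 [ 0.4677 -0.2506  0.2043] [ 3.1412 -0.5239 -0.0482]
```

View pics/w3.png

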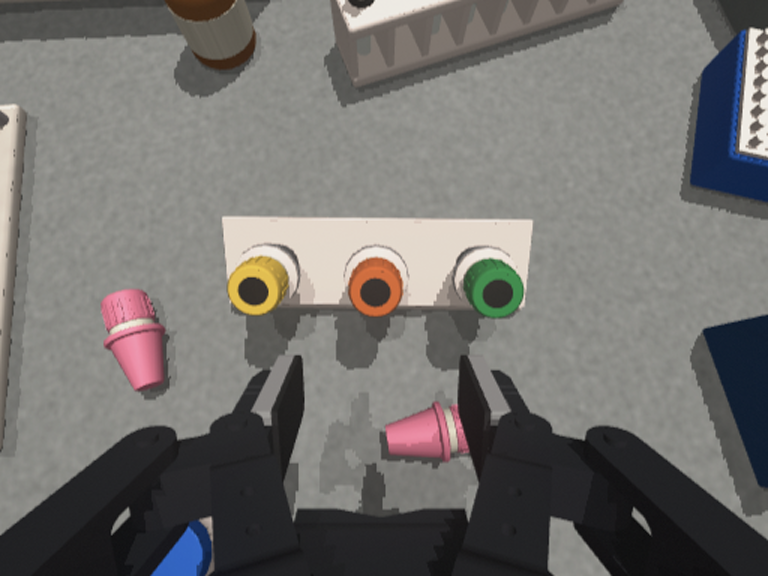

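Close view: the orange cap's top is at (375,292), in the middle holder between yellow (254,291) and green (498,293). The pink vials lie loose at (135,340) and (425,432). The choice is confirmed.

```bash
python3 - <<'E'
from h import *
np.set_printoptions(precision=4,suppress=True)
p,d,K,T=load("w3.npz");X=cloud(d,K,T);hsv=cv2.cvtColor(p,cv2.COLOR_RGB2HSV)
C=[]
for n,(u,v) in {"yellow":(254,291),"orange":(375,292),"green":(498,293)}.items():
    u,v=u/1.5,v/1.5
    m=(p.max(-1)<50).astype(np.uint8); nn,L,st,ce=cv2.connectedComponentsWithStats(m)
    i=L[int(v),int(u)]; pts=X[L==i]; z=np.median(pts,0)
    # normal fit
    w=np.linalg.svd(pts-pts.mean(0))[2][2] if len(pts)<5000 else 0
    print(n,ce[i],st[i,4],z,"dark normal",w)
    C.append(z)
y=C[0]-C[2];print("rack y",y,np.linalg.norm(y),"yaw",-np.arctan2(y[0],y[1]))
m=((hsv[...,0]>=3)&(hsv[...,0]<=16)&(hsv[...,1]>140)).astype(np.uint8);m[:,:225]=0;m[:,275:]=0;m[:160]=0;m[215:]=0
x,yy,w,h=cv2.boundingRect(m);print("cap box",x,yy,w,h,"width m",w/K[0,0]*d[195,250])
E
```

```text
yellow [251.59   156.8439] 157386 [ 0.5885 -0.2522 -0.0006] dark normal 0
orange [251.59   156.8439] 157386 [ 0.5885 -0.2522 -0.0006] dark normal 0
green [251.59   156.8439] 157386 [ 0.5885 -0.2522 -0.0006] dark normal 0
rack y [0. 0. 0.] 0.0 yaw -0.0
cap box 233 172 35 39 width m 0.030868234049201984
```

```bash
python3 - <<'E'
from h import *
np.set_printoptions(precision=4,suppress=True)
p,d,K,T=load("w3.npz");X=cloud(d,K,T)
C=[]
for n,(u,v) in {"yellow":(254,291),"orange":(375,292),"green":(498,293)}.items():
    u,v=round(u/1.5),round(v/1.5)
    ref=p[v,u].astype(int); m=(abs(p.astype(int)-ref).max(-1)<18).astype(np.uint8)
    L,st,ce=cv2.connectedComponentsWithStats(m,connectivity=4)[1:]
    i=L[v,u]; pts=X[L==i]; z=np.median(pts,0); w=np.linalg.svd(pts-pts.mean(0))[2][2]
    print(n,ref,ce[i],st[i,4],z,"normal",w*np.sign(w[2])); C.append(z)
y=C[0]-C[2];print("rack y",y,np.linalg.norm(y),"yaw",-np.arctan2(y[0],y[1]))
E
```

```text
yellow [54 49 44] [168.2932 193.594 ] 266 [ 0.5247 -0.178   0.0996] normal [-0.5085  0.043   0.86  ]
orange [59 52 49] [249.8778 194.5296] 270 [ 0.5204 -0.2501  0.0995] normal [ 0.9759 -0.0082  0.218 ]
green [51 49 46] [331.4404 195.4368] 277 [ 0.516  -0.3219  0.0996] normal [0.9147 0.3987 0.0659]
rack y [ 0.0087  0.1439 -0.0001] 0.14412646067851223 yaw -0.06032503231862423
```

```bash
python3 - <<'E'
from h import *
from workcell import env, telemetry, viewer
from scipy.spatial.transform import Rotation as R
np.set_printoptions(precision=4,suppress=True)
st=telemetry.read_state
def show(t):
    s=st();print(t,s["time_s"],s["tcp_pos"],s["wrist_force"],"gap",s["finger_gap"],s["grip_force"])
yr=-.06;ax=R.from_euler('z',yr).apply([-.5,0,.8660]); top=np.array([.5204,-.2501,.0995]); o=[np.pi,-np.pi/6,yr]
env.move_l(top+ax*.03,o,max_speed=.15); show("pre")
print(env.move_l(top-ax*.0265,o,max_speed=.06,guard=6)); show("at")
env.grip(.0,40); show("grip")
env.move_l(top+ax*.05,o,max_speed=.08); show("up")
env.move_l(top+ax*.05+[0,0,.1],o,max_speed=.2)
env.move_to([.483,.1815,.24],[np.pi,0,.07]); env.dwell(.3); show("hover")
c=viewer.get_calibration("wrist");q,d=viewer.read_camera("wrist")
np.savez("w4.npz",p=q,d=d,K=c["camera_matrix"],T=c["extrinsics"])
cv2.imwrite("pics/w4.png",q[:,:,::-1])
q,d=viewer.read_camera("side");cv2.imwrite("pics/s4.png",cv2.resize(q[60:340,150:390,::-1],(685,800)[::1] if 0 else (514,600)))
E
```

```text
pre 13.275 [ 0.5057 -0.2494  0.126 ] [ 0.0281  0.2238 -0.2225] gap 0.051879249402124405 0.0
False
at 14.3667 [ 0.5338 -0.2511  0.0769] [0.3701 0.1459 0.3939] gap 0.051827478518883016 0.0
grip 14.675 [ 0.5338 -0.2509  0.0771] [-1.4578  0.1341  2.2206] gap 0.03067527383124119 39.47254478931427
up 15.7833 [ 0.4953 -0.2484  0.1422] [-0.2282 -0.457  -0.014 ] gap 0.030621354280301303 39.70823585987091
hover 18.3167 [0.4832 0.1809 0.24  ] [-0.2031 -0.3425 -0.823 ] gap 0.03074011243851554 39.65183079242706
```

View pics/w4.png

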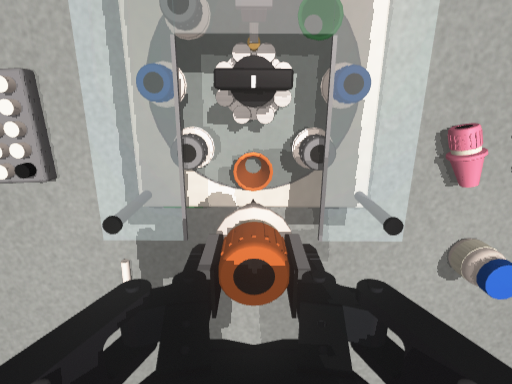

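View pics/s4.png

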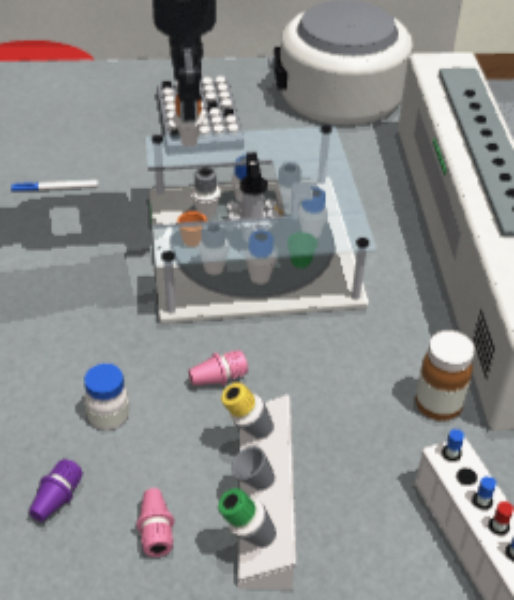

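In hand, the orange vial hangs upright, cap top at (254,277). The orange holder is at (253,172) in line below, and the bar is square. In the side view, green and yellow still sit in the rack and its middle holder is empty.

```bash
python3 - <<'E'
from h import *
np.set_printoptions(precision=4,suppress=True)
p,d,K,T=load("w4.npz");X=cloud(d,K,T);hsv=cv2.cvtColor(p,cv2.COLOR_RGB2HSV)
m=((hsv[...,0]>=3)&(hsv[...,0]<=16)&(hsv[...,1]>140)&(hsv[...,2]>60)).astype(np.uint8)
r=m.copy();r[:145]=0;r[196:]=0;r[:,:220]=0;r[:,290:]=0
ct=max(cv2.findContours(r,cv2.RETR_EXTERNAL,cv2.CHAIN_APPROX_NONE)[0],key=cv2.contourArea);el=cv2.fitEllipse(cv2.convexHull(ct))
print(el,"holder",onz(K,T,*el[0],.060))
v=np.median(X[268:287,244:264].reshape(-1,3),0);print("cap top depth",v,"ray",onz(K,T,254,277,.2665))
# lift-angle of the flange: columns symmetric? fit dark disc
ref=p[277,254].astype(int);mm=(abs(p.astype(int)-ref).max(-1)<18).astype(np.uint8)
L,st,ce=cv2.connectedComponentsWithStats(mm,connectivity=4)[1:];i=L[277,254];P=X[L==i];print(st[i],ce[i],P.mean(0))
A=np.c_[P[:,:2],np.ones(len(P))];print("plane slope",np.linalg.lstsq(A,P[:,2],rcond=None)[0])
k=onz(K,T,253,80,.154);print("knob",k)
E
```

```text
((252.63632202148438, 171.2229766845703), (37.96432113647461, 39.30024337768555), 85.20980072021484) holder [0.4835 0.1818 0.06  ]
cap top depth [0.4829 0.1808 0.2654] ray [0.4836 0.1806 0.2665]
[ 234  259   41   36 1113] [253.7089 276.4007] [0.4835 0.1807 0.2659]
plane slope [ 0.9113  0.0691 -0.1871]
knob [0.5694 0.1871 0.154 ]
```

```bash
python3 - <<'E'
from h import *
from workcell import env, telemetry, viewer
np.set_printoptions(precision=4,suppress=True)
st=telemetry.read_state
def show(t):
    s=st();print(t,s["time_s"],s["tcp_pos"],s["wrist_force"],s["moment"],"gap",s["finger_gap"],s["grip_force"])
xy=[.4833,.1817];o=[np.pi,0,.07]
print(env.move_l(xy+[.112],o,max_speed=.12,guard=8)); show("rim")
print(env.move_l(xy+[.078],o,max_speed=.05,guard=8)); show("in")
print(env.move_l(xy+[.064],o,max_speed=.02,guard=6)); show("contact")
c=viewer.get_calibration("wrist");q,d=viewer.read_camera("wrist")
cv2.imwrite("pics/w5.png",q[:,:,::-1])
E
```

```text
False
rim 19.6333 [0.4841 0.1818 0.113 ] [-1.2327  0.2834  0.0303] [ 0.0004  0.0507 -0.0192] gap 0.030843421508911683 39.65242803096771
False
in 20.4667 [0.4835 0.1817 0.0781] [ 0.9543 -0.2083 -0.1946] [-0.0471 -0.0235 -0.0415] gap 0.030884156332616954 39.65183615684509
True
contact 20.9583 [0.483  0.1816 0.0696] [-0.0514  0.553   3.2197] [-0.0111  0.0823  0.0006] gap 0.030479534440907563 40.041435956954956
```

Contact came at z = 0.0696, where seating was predicted (0.0695). I'll release, retreat and check.

```bash
python3 - <<'E'
from h import *
from workcell import env, telemetry, viewer
np.set_printoptions(precision=4,suppress=True)
st=telemetry.read_state
env.grip(.036,20); env.grip(.05); s=st();print(s["tcp_pos"],s["wrist_force"],s["finger_gap"])
p=s["tcp_pos"]
env.move_l([p[0],p[1],.13],max_speed=.06); env.move_l([p[0],p[1],.24],max_speed=.2)
env.move_to([.579,.1105,.34],[np.pi,0,np.pi/2+.07]); env.dwell(.3)
c=viewer.get_calibration("wrist");q,d=viewer.read_camera("wrist");K,T=c["camera_matrix"],c["extrinsics"]
np.savez("w6.npz",p=q,d=d,K=K,T=T)
cv2.imwrite("pics/w6.png",cv2.resize(q[:210,100:380,::-1],(784,588),interpolation=cv2.INTER_CUBIC))
X=cloud(d,K,T)
hsv=cv2.cvtColor(q,cv2.COLOR_RGB2HSV)
m=((hsv[...,0]>=3)&(hsv[...,0]<=16)&(hsv[...,1]>140)&(hsv[...,2]>60)).astype(np.uint8);m[:,250:]=0;m[:75]=0;m[130:]=0;m[:,:150]=0
ct=max(cv2.findContours(m,cv2.RETR_EXTERNAL,cv2.CHAIN_APPROX_NONE)[0],key=cv2.contourArea)
x,y,w,h=cv2.boundingRect(ct);P=X[m>0];print("cap",x,y,w,h,"z pct",np.percentile(P[:,2],[50,90,98]),"xy top",np.mean(P[P[:,2]>np.percentile(P[:,2],90)-.003],0))
M=np.zeros_like(m);cv2.drawContours(M,[ct],-1,1,-1)
Z=X[(M>0)&(m==0)];print("inner",len(Z),np.median(Z,0))
# white neighbour tops for comparison
for u,v in [(300,63),(305,215)]: print(X[round(v/1.5)-3:round(v/1.5)+4,round(u/1.5)-3:round(u/1.5)+4].reshape(-1,3).max(0))
print(st()["time_s"])
E
```

```text
[0.482  0.1815 0.0687] [-0.8688  0.2458  1.2457] 0.049746388098121985
cap 167 84 29 27 z pct [0.095  0.0963 0.0969] xy top [0.4846 0.1814 0.0984]
inner 172 [0.4827 0.1817 0.0953]
[0.511  0.2471 0.0981]
[0.5174 0.1329 0.0974]
25.2583
```

View pics/w6.png

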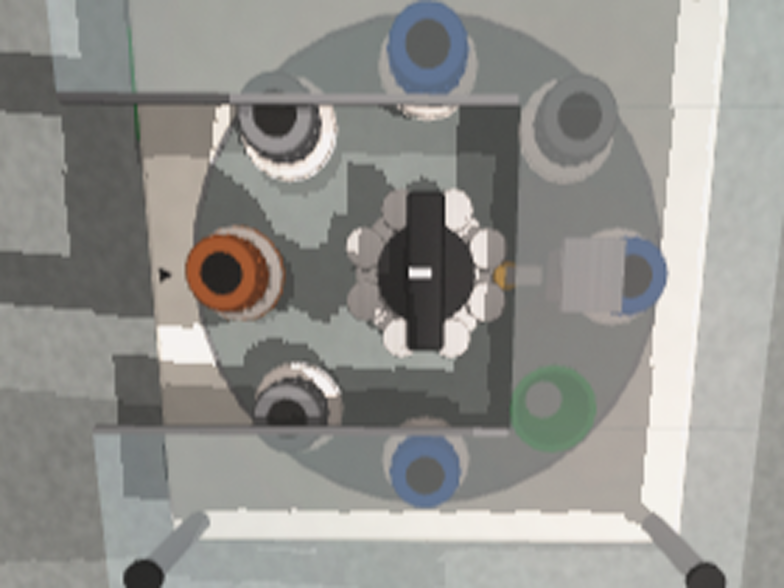

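The orange vial stands upright in the orange holder at the load slot (222,272), beside the marker (165,273). Its cap top is at z = 0.0953, and the seated neighbours measured 0.0955 to 0.0958 earlier.

```bash
python3 -c "
from workcell import env
print(env.finish_job())"
```

```text
the job is handed in; nothing more can be done
None
```

I turned the carousel until its orange holder clicked in at the load slot, lowered the orange-capped vial in upright and fully home, and handed the job in after about 25 s of the 67 s allowed; no verdict came back.

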